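# Hold the lever bin open, then ease its lid shut

### The job

Open the round lever bin for me while I drop the combings in: press its front lever right down with a fingertip so that the lid stands wide open, and keep it pressed for at least three seconds. Then let the lever up slowly, keeping it under your finger all the way, so that the lid comes down gently without dropping or slamming, and leave the bin shut. Do not touch the lid itself or lift, drag or tip the bin, and leave the square bin and the other things on the bench alone.

Things in the scene. Friction and masses are not known exactly. Their poses are not given: they have to be found in the camera images.
- round_bin: The round lever bin to open: loose, about 2.7 kg, white enamelled steel drum 170 mm in diameter on a black plinth, with a domed steel lid, 181 mm high when shut. Origin: centre of its underside, on the bench; z up. Its lever sticks out in front along its own -x; the lid's hinge and push rod are at its back (+x). It stands on rubber feet and can slide or tip if pushed hard.
- round_bin_press (a point): Centre of the top face of the round bin's lever tread, 157 mm in front of the bin's axis, 72 mm clear of the drum wall, 67 mm clear of the lid's rim. Its top is 40 mm above the bench at rest and 15 mm when pressed right down, where a rubber stop under it meets the bench: 25 mm of travel on an arc of 127 mm radius about a cross axle in the plinth, tilting 11 degrees; it shifts under 5 mm level.
- round_bin_lever (a joint): Angle of the round bin's lever (rad): 0 at rest, grows as the tread is pressed, about 0.20 when its stop meets the bench (0.21 at most). It turns the lid through the push rod, ratio 1 to 6. No spring: the lid's weight pushes the tread back up, with about 5 to 12 N when shut, falling to 1.5 to 4 N when wide open. Left free it flies up and the lid slams in about 0.2 s.
- round_bin_lid (a joint): Angle of the round bin's lid (rad): 0 shut, about 1.2 wide open, always 6 times the lever's angle. It stands up at the back, away from the lever, and never comes over the tread. 1 mm at the tread is about 0.047 rad at the lid: a tread let up at 20 mm/s closes the lid at about 0.95 rad/s. Over 2 rad/s (about 42 mm/s at the tread) is a drop.
- round_bin_cover: The round bin's domed steel lid cover, 179 mm in diameter, 25 mm high. Origin: centre of its lower rim, 156 mm above the bench when shut. Not to be touched by the robot.
- round_bin_tread: The round bin's lever tread, the part to press: a flat black ribbed rubber pad 34 mm fore and aft by 44 mm across, 6 mm thick, on a flat steel arm, level at rest. Origin: centre of its underside, 6 mm under its top; x towards the drum, y along its 44 mm, z out of its top. Press it from straight above or with the tool tilted.
- square_bin: Bystander: a square-sided lever bin of the same make and materials, 150 mm deep by 140 mm wide, 163 mm high, with a flat steel lid and the same kind of lever; the two bins may stand either way round. Origin: centre of its underside; its lever sticks out along its own -x, tread centre 147 mm in front of its axis, 40 mm high. Must stay shut and where it is.
- square_bin_lid (a joint): Angle of the square bin's lid (rad): 0 shut, 1.2 open. Must stay shut.
- pump_bottle: Bystander: empty green plastic pump bottle, 64 mm in diameter, 190 mm high, light; origin centre of its underside. It stands at the back between the bins.
- shed_comb: Bystander: steel shedding comb with wooden grip, 191 mm long (along its x), 40 mm wide, 14 mm high, lying between the two levers; origin on its underside near its middle.
- bristle_brush: Bystander: wooden bristle brush, 125 x 54 mm, 34 mm high, lying on its bristles; origin centre of its underside.
- enamel_cup: Bystander: small white enamel cup with a handle, 74 mm in diameter, 68 mm high, standing between the bins; origin centre of its underside.
- slicker_brush: Bystander: slicker brush, wooden head 62 x 100 mm and a handle along its -x, 165 mm long, up to 26 mm high; origin on the bench under the neck.
- salve_tin: Bystander: flat round aluminium salve tin, 78 mm in diameter, 29 mm high; origin centre of its underside.

How it is judged:
By the outcome, as a careful person would: the job done as asked, in the order asked, and still so for the second after the job is handed in, with the robot touching nothing.
It also fails if it takes over 51 s, if anything falls off the work surface, if the arm or the gripper's body presses on something with over 40 N, if the wrist force passes 120 N, or if a joint passes its speed limit or range.

### The arm

A 6-joint arm with a two-finger parallel gripper is mounted at the origin on the work surface. World frame = base frame: x ahead of the robot, y to its left, z up, the work surface at z = 0. Lengths are in m, angles in degrees, forces in N, time in s.
With the tool pointing down it reaches from about 0.325 to 0.75 m from the base axis. Payload 7.6 kg.
Tool frame: the origin (TCP) lies between the finger pads; the fingertips stand 14 mm ahead of it and the grasp point (between the pads) lies 5 mm behind it; z points along the fingers, y is the line along which they close (so a half turn about z gives the same grasp; the last joint's range is limited). The gripper opens to 85 mm and grips with 20 to 120 N. Pads are 22 mm wide; open, the fingers measure 114 mm over their backs; the gripper's body (76 mm by 85 mm) begins 54 mm behind the grasp point. The pads swing forward as they close: fully open they stand 13 mm farther back than shut.
Start: joints at [61.347, 2.991, 80.254, -0, 96.75, -4.028], TCP at [0.219, 0.477, 0.245] pointing down, gripper open.
Joint ranges: [-166.34, 166.34], [-52.06, 124.39], [6.96, 135.62], [-60.46, 240.46], [14.63, 156.25], [-167.68, 167.68]. Speed limits (degrees/s): [147.25, 147.25, 172.46, 180, 180, 180].

### API

Orientations are given as a 3x3 rotation matrix whose columns are the frame's x, y, z axes.
In Python, from rig import ctrl, imaging, finder gives the robot as it stands.
- The arm moves only by the shell command python3 -m crank 'ROWS' [FORCE]. ROWS is JSON, a list of rows, each an object with "xyz": the shift along the tool's x, y, z in mm, a list of three; "twist": the turn about the tool's z in degrees; "claw": the opening, from -1 (shut) to 1 (fully open), so that 0 is half open. In form: [{"xyz": [x, y, z], "twist": twist, "claw": claw}, ...]. A call has 1 to 10 rows; each row is the pose to reach, as a shift and turn from the pose commanded when the call began, along the tool's axes at that moment; what a row does not reach only later rows make up. A row lasts 1/10 s, in which the tool goes at most 50 mm and 8.59 degrees, less where a joint would pass 70% of its speed; a pose out of reach is approached as far as the arm can. A call with a gripper value outside its range is refused whole. The fingers move at their own pace and stop on an object; FORCE is the grip in N (left out, the last holds). Time passes only in rows, so rows that repeat a pose let the fingers close. It gives the time, the measured TCP pose, the force, the opening and the grip force at its end, in the units of the state.
- ctrl.get_state(): the state, without advancing time (a new reading comes with each control period).
- imaging.grab_frame(name): name is "side" or "top" or "wrist"; returns the picture (400x640x3 uint8, red, green, blue); there is no depth.
- imaging.camera_params(name): a dict with "fx", "fy", "cx", "cy" (pixels), "extrinsics" (4x4, takes a point from world to camera coordinates). Camera axes: x right, y down, z forward; pixel columns grow to the right and rows downward; lengths in m; the calibration is good to about 2 mm. A picture is of the moment at which its call begins: read the wrist's pose just before it. camera_params takes no time and is no camera call; for the wrist camera it gives the pose at the moment of the call.
- ctrl.job_done(): hands the job in; it is judged then, once.
Trained networks look in the newest picture that a camera, given by its name, has taken for a name from the list of things; names that differ only in an ending like _2 or _b are one class to them, and where a whole thing is asked for, a point or a joint stands for the part that bears it (a point fixed in the world has none). Each returns a list of dicts, best first, with "conf" (0 to 1); they miss things now and then, are a little off and sometimes report something else, mostly with a low value. They report only what shows in the picture. A call takes as long as a camera call.
- finder.find_in(thing, camera): "location" ([x, y, z] in m, in world coordinates, good to about 4 mm: the middle of the surface that is visible of it).
- finder.mark_of(thing, camera): "location" ([x, y, z] in m, in world coordinates, good to about 4 mm: a listed point, or the origin of a listed thing).
The state is a dict: "time_s": time; "joints": joint angles; "dq": joint speeds; "joint_efforts": joint torques, N m; "tcp_pos": TCP position; "tool_rot": TCP orientation; "wrist_force": force on the tool from outside, world axes, zero at the start; "torque": the same for the moment, N m; "finger_gap": opening from 0.0 (shut) to 1.0 (fully open); "grip_force": force on a finger pad.
Only numpy, scipy, OpenCV 4.12 (cv2) and the standard library are available. Lean on these libraries where they do the work, as an engineer would, in place of code of your own. Each camera call takes 0.05 s, during which the arm holds its last target. There are 200 camera calls.

## Working session

There is one attempt and no reset: what is moved stays moved. The work goes in short steps, Python scripts to look and compute and a shell command to move; the robot and the scene stay as the last step left them, time stands still between calls to the robot, and variables do not carry over. Pictures are saved under pics/ and viewed, at most 10 in all, crops included, and the job is handed in when it is done.

```bash
mkdir -p pics; python3 - <<'E'
from rig import ctrl, imaging, finder
import cv2, numpy as np
ims=[]
for c in ["top","side"]:
    im=imaging.grab_frame(c); cv2.imwrite(f"pics/{c}0.png",im[...,::-1])
    for t in ["round_bin_press","round_bin","square_bin","round_bin_tread","round_bin_cover"]:
        r=finder.mark_of(t,c); print(c,t,[(np.round(d["location"],3).tolist(),round(d["conf"],2)) for d in r[:3]])
for t in ["pump_bottle","enamel_cup","shed_comb"]:
    print(t,[(np.round(d["location"],3).tolist(),round(d["conf"],2)) for d in finder.mark_of(t,"top")[:2]])
s=ctrl.get_state(); print(s["time_s"],s["tcp_pos"],np.round(s["tool_rot"],3).tolist(),s["finger_gap"],s["wrist_force"])
E
```

```text
top round_bin_press [([0.516, -0.266, 0.044], 0.68)]
top round_bin [([0.661, -0.228, -0.0], 0.58)]
top square_bin [([0.681, 0.272, -0.001], 0.63)]
top round_bin_tread [([0.515, -0.267, 0.031], 0.4)]
top round_bin_cover [([0.663, -0.226, 0.156], 0.92), ([0.667, -0.223, 0.0], 0.64)]
side round_bin_press [([0.517, -0.274, 0.041], 0.59)]
side round_bin [([0.667, -0.221, 0.002], 0.57)]
side square_bin [([0.68, 0.272, -0.004], 0.86)]
side round_bin_tread [([0.517, -0.274, 0.032], 0.5), ([0.517, -0.274, 0.04], 0.26)]
side round_bin_cover [([0.663, -0.225, 0.154], 0.71), ([0.679, 0.272, -0.003], 0.28)]
pump_bottle [([0.743, 0.023, -0.0], 0.95), ([0.383, -0.472, 0.004], 0.19)]
enamel_cup [([0.609, -0.014, -0.002], 0.88)]
shed_comb [([0.366, 0.011, -0.0], 0.67)]
0.75 [0.21874902 0.47727486 0.24533541] [[-0.909, 0.417, 0.0], [0.417, 0.909, 0.0], [0.0, 0.0, -1.0]] 0.9955810875654911 [-0.08478106 -0.06300954  0.52764829]
```

View pics/top0.png

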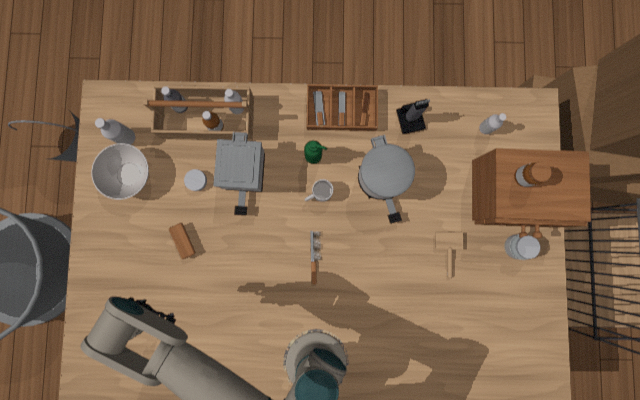

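View pics/side0.png

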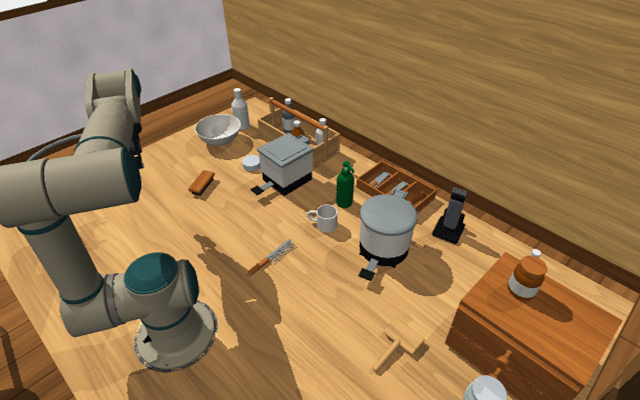

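The top view shows the round bin at about (387,172) with its tread at (394,217), and the square bin at (240,165). This agrees with the networks: press point ≈ (0.515, -0.270), lever direction ≈ (-0.956, -0.294). I'll travel high with the gripper closing.

```bash
python3 -m crank '[{"xyz":[-20,-20,0],"twist":0,"claw":-1},{"xyz":[-50,-48,0],"twist":0,"claw":-1},{"xyz":[-80,-77,0],"twist":0,"claw":-1},{"xyz":[-110,-105,0],"twist":0,"claw":-1},{"xyz":[-140,-134,0],"twist":0,"claw":-1},{"xyz":[-170,-163,0],"twist":0,"claw":-1},{"xyz":[-200,-191,0],"twist":0,"claw":-1},{"xyz":[-230,-220,0],"twist":0,"claw":-1},{"xyz":[-260,-249,0],"twist":0,"claw":-1},{"xyz":[-290,-278,0],"twist":0,"claw":-1}]' 40
python3 -m crank '[{"xyz":[-30,-28,0],"twist":8,"claw":-1},{"xyz":[-60,-57,0],"twist":16,"claw":-1},{"xyz":[-90,-86,0],"twist":24,"claw":-1},{"xyz":[-120,-114,0],"twist":32,"claw":-1},{"xyz":[-150,-143,0],"twist":40,"claw":-1},{"xyz":[-180,-172,0],"twist":48,"claw":-1},{"xyz":[-210,-200,0],"twist":56,"claw":-1},{"xyz":[-240,-229,0],"twist":64,"claw":-1},{"xyz":[-270,-258,0],"twist":72,"claw":-1},{"xyz":[-290,-278,0],"twist":80,"claw":-1}]'
python3 -m crank '[{"xyz":[0,0,15],"twist":8,"claw":-1},{"xyz":[0,0,30],"twist":16,"claw":-1},{"xyz":[0,0,45],"twist":24,"claw":-1},{"xyz":[0,0,60],"twist":32,"claw":-1},{"xyz":[0,0,75],"twist":40,"claw":-1},{"xyz":[0,0,90],"twist":48,"claw":-1},{"xyz":[0,0,100],"twist":54,"claw":-1},{"xyz":[0,0,110],"twist":58,"claw":-1},{"xyz":[0,0,110],"twist":58,"claw":-1},{"xyz":[0,0,110],"twist":58,"claw":-1}]'
python3 - <<'E'
from rig import ctrl, imaging, finder
import cv2, numpy as np
s=ctrl.get_state(); print(s["time_s"],s["tcp_pos"],np.round(s["tool_rot"],3).tolist(),s["finger_gap"],np.round(s["wrist_force"],2),np.round(s["joints"],1))
for c in ["wrist","side","top"]:
    im=imaging.grab_frame(c); cv2.imwrite(f"pics/{c}1.png",im[...,::-1])
    for t in ["round_bin_press","round_bin"]:
        r=finder.mark_of(t,c); print(c,t,[(np.round(d["location"],3).tolist(),round(d["conf"],2)) for d in r[:3]])
im=cv2.imread("pics/side1.png")[150:330,300:480]
cv2.imwrite("pics/cmp1.png",np.hstack([cv2.resize(im,(400,400)),cv2.resize(cv2.imread("pics/wrist1.png"),(400,250+150))]))
E
```

```text
time_s: 1.75
tcp_pos: [0.3668, 0.1021, 0.2456]
tool_rot: [[-0.909, 0.417, 0.001], [0.417, 0.909, 0.0], [-0.001, 0.001, -1.0]]
wrist_force: [0.6, -0.2, 0.2]
finger_gap: 0.001
grip_force: 0.0
time_s: 2.75
tcp_pos: [0.5146, -0.2722, 0.2447]
tool_rot: [[0.259, 0.966, -0.0], [0.966, -0.259, 0.0], [-0.0, -0.0, -1.0]]
wrist_force: [0.3, 0.9, 0.7]
finger_gap: -0.002
grip_force: 0.0
time_s: 3.75
tcp_pos: [0.5144, -0.2698, 0.1355]
tool_rot: [[0.954, 0.301, -0.0], [0.301, -0.954, 0.0], [-0.0, -0.0, -1.0]]
wrist_force: [1.1, 0.3, 0.0]
finger_gap: 0.002
grip_force: 0.0
3.75 [ 0.5143561  -0.26983902  0.1354627 ] [[0.954, 0.301, -0.0], [0.301, -0.954, 0.0], [-0.0, -0.0, -1.0]] 0.002142441571403125 [1.08 0.26 0.03] [-31.3  15.3  79.2   0.   85.5  41.2]
wrist round_bin_press [([0.518, -0.27, 0.038], 0.76)]
wrist round_bin []
side round_bin_press [([0.517, -0.272, 0.039], 0.51)]
side round_bin [([0.664, -0.223, 0.002], 0.78)]
top round_bin_press []
top round_bin [([0.667, -0.224, 0.0], 0.92)]
```

View pics/cmp1.png

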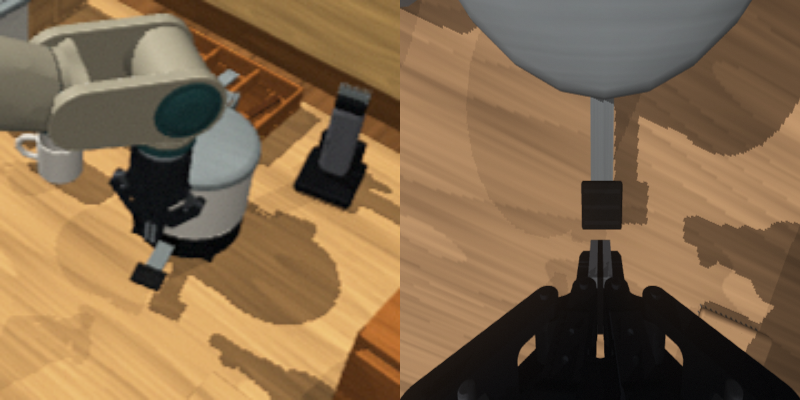

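Wrist view (right half): the tread at (601,205) is in line with the shut fingertips at (600,250), with the lever running straight up to the drum, so the alignment is good. I'll descend to just above the tread, then feel for contact.

```bash
python3 -m crank '[{"xyz":[1,0,15],"twist":0,"claw":-1},{"xyz":[1,0,30],"twist":0,"claw":-1},{"xyz":[1,0,45],"twist":0,"claw":-1},{"xyz":[1,0,58],"twist":0,"claw":-1},{"xyz":[1,0,66],"twist":0,"claw":-1},{"xyz":[1,0,72],"twist":0,"claw":-1},{"xyz":[1,0,74],"twist":0,"claw":-1},{"xyz":[1,0,75],"twist":0,"claw":-1},{"xyz":[1,0,75],"twist":0,"claw":-1},{"xyz":[1,0,75],"twist":0,"claw":-1}]'
python3 - <<'E'
from rig import imaging
import numpy as np, cv2
E=np.array(imaging.camera_params("wrist")["extrinsics"]); print("cam",-E[:3,:3].T@E[:3,3])
a=imaging.grab_frame("side")[150:330,300:480];b=imaging.grab_frame("wrist")
cv2.imwrite("pics/cmp2.png",np.hstack([cv2.resize(a,(400,400)),cv2.resize(b,(400,400))])[...,::-1])
E
```

```text
time_s: 5.2
tcp_pos: [0.5156, -0.2697, 0.0609]
tool_rot: [[0.954, 0.299, 0.001], [0.299, -0.954, -0.0], [0.001, 0.001, -1.0]]
wrist_force: [-0.2, 0.8, -0.8]
finger_gap: 0.002
grip_force: 0.0
cam [ 0.57816769 -0.24899108  0.18854597]
```

View pics/cmp2.png

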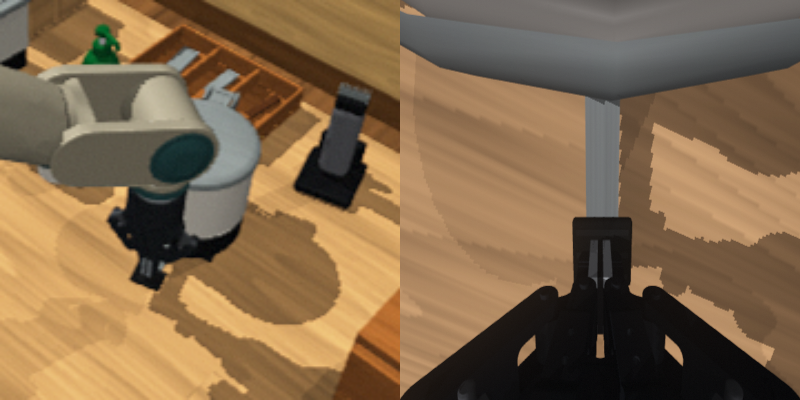

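The fingertips now sit over the tread, which is at (602,250) in the right half. Before pressing, I'll check from above that the wrist stays clear of the path the lid sweeps.

```bash
python3 - <<'E'
from rig import imaging
import numpy as np, cv2
p=imaging.camera_params("top");E=np.array(p["extrinsics"]);print(-E[:3,:3].T@E[:3,3])
def pr(X):
    q=E[:3,:3]@X+E[:3,3];return (p["fx"]*q[0]/q[2]+p["cx"],p["fy"]*q[1]/q[2]+p["cy"])
im=imaging.grab_frame("top")[:,:,::-1].copy()
x0,y0,k=320,120,5
c=cv2.resize(im[y0:y0+110,x0:x0+150],None,fx=k,fy=k,interpolation=cv2.INTER_CUBIC)
d=np.array([-0.956,-0.294,0]);n=np.array([0.294,-0.956,0]);B=np.array([.664,-.224,0])
for th,col in [(0,(0,0,255)),(.3,(0,255,0)),(.6,(255,0,0)),(1.2,(0,255,255))]:
    H=B-d*.0895+np.array([0,0,.156]);pts=[]
    for a in np.linspace(0,2*np.pi,60):
        u=.0895+.0895*np.cos(a);w=.0895*np.sin(a)
        X=H+d*u*np.cos(th)+np.array([0,0,u*np.sin(th)])+n*w
        q=pr(X);pts.append([(q[0]-x0)*k,(q[1]-y0)*k])
    cv2.polylines(c,[np.int32(pts)],True,col,1)
for z in [.06,.26]:
    q=pr(np.array([.5156,-.2697,z]));cv2.circle(c,(int((q[0]-x0)*k),int((q[1]-y0)*k)),4,(255,0,255),-1)
cv2.imwrite("pics/top2.png",c)
E
```

```text
[0.43311745 0.01383452 1.48485135]
```

View pics/top2.png

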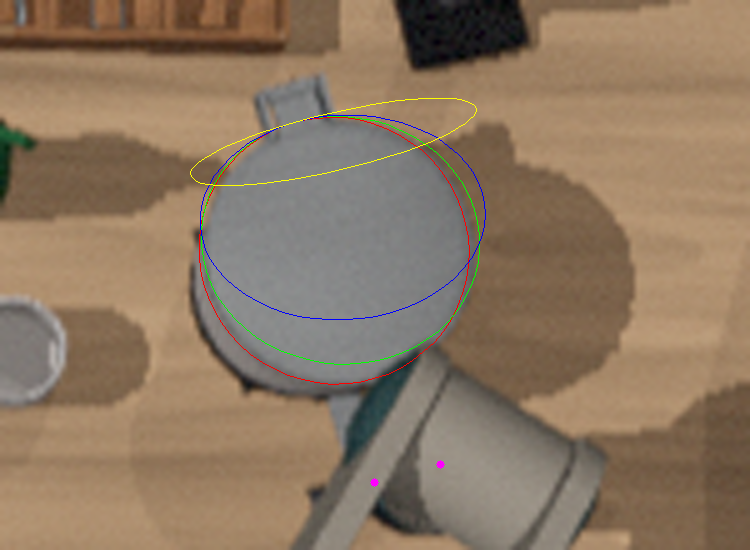

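```bash
python3 - <<'E'
from rig import imaging
import numpy as np
def ray(cam,u,v):
    p=imaging.camera_params(cam);E=np.array(p["extrinsics"]);R=E[:3,:3]
    return -R.T@E[:3,3], R.T@np.array([(u-p["cx"])/p["fx"],(v-p["cy"])/p["fy"],1])
b=np.radians(-31.3);f=np.array([np.cos(b),np.sin(b),0]);l=np.array([-f[1],f[0],0]);T=np.array([.5156,-.2697,0])
c,d=ray("side",300+183*.45,150+158*.45);s=((T-c)@f)/(d@f);X=c+s*d;print("disc",X,"lateral",(X-T)@l)
k=.45
for n,u,v in [("disctop",190,135),("discbot",180,183),("bracket top",70,68),("bracketbot",60,182),("tool neck",160,195)]:
    c,d=ray("side",300+u*k,150+v*k);s=((T-c)@f)/(d@f);X=c+s*d;print(n,X,(X-T)@l)
Z=X[2]
for n,u,v in [("bracket tip",430,350),("cap left",350,445),("cap top",395,368),("cyl edge",600,450),("cyl edge left",460,365)]:
    for z in [.2,.25,.3,.35]:
        c,d=ray("top",320+u/5,120+v/5);X=c+d*(z-c[2])/d[2];e=X-T
        g=np.array([.956,.294,0]);print(n,z,"fwd %.0f lat %.0f | toward bin %.0f across %.0f"%(1e3*e@f,1e3*e@l,1e3*e@g,1e3*(e[0]*-.294+e[1]*.956)))
E
```

```text
disc [ 0.4811189  -0.32641145  0.33466549] lateral -0.06637119625137464
disctop [ 0.47614226 -0.33459658  0.37990171] -0.07595051120958524
discbot [ 0.48060956 -0.32724916  0.29429294] -0.06735158709547254
bracket top [0.72196857 0.06971666 0.09300035] 0.3972299779051889
bracketbot [ 0.74849366  0.11334278 -0.23367701] 0.4482869984393129
tool neck [ 0.50740969 -0.2831707   0.21926655] -0.0157651808770053
bracket tip 0.2 fwd 70 lat 34 | toward bin 72 across -30
bracket tip 0.25 fwd 59 lat 40 | toward bin 69 across -17
bracket tip 0.3 fwd 48 lat 47 | toward bin 66 across -5
bracket tip 0.35 fwd 36 lat 53 | toward bin 64 across 8
cap left 0.2 fwd -9 lat 45 | toward bin 28 across 37
cap left 0.25 fwd -17 lat 51 | toward bin 27 across 47
cap left 0.3 fwd -25 lat 57 | toward bin 26 across 57
cap left 0.35 fwd -34 lat 63 | toward bin 25 across 67
cap top 0.2 fwd 48 lat 46 | toward bin 67 across -5
cap top 0.25 fwd 38 lat 52 | toward bin 64 across 7
cap top 0.3 fwd 27 lat 58 | toward bin 62 across 18
cap top 0.35 fwd 17 lat 64 | toward bin 59 across 30
cyl edge 0.2 fwd 73 lat -91 | toward bin -19 across -115
cyl edge 0.25 fwd 62 lat -79 | toward bin -18 across -99
cyl edge 0.3 fwd 50 lat -68 | toward bin -17 across -83
cyl edge 0.35 fwd 39 lat -57 | toward bin -17 across -67
cyl edge left 0.2 fwd 72 lat 12 | toward bin 57 across -46
cyl edge left 0.25 fwd 61 lat 20 | toward bin 55 across -32
cyl edge left 0.3 fwd 49 lat 27 | toward bin 53 across -19
cyl edge left 0.35 fwd 38 lat 34 | toward bin 51 across -6
```

The j5 wrist axis is at z ≈ 0.335 with a radius of about 45 mm, and the part nearest the bin reaches at most about 66 mm towards it. At that height the lid rim has already moved back to about 98 mm or more, so it is clear. Pressing now, slowly.

```bash
python3 -m crank '[{"xyz":[0,0,1],"twist":0,"claw":-1},{"xyz":[0,0,2],"twist":0,"claw":-1},{"xyz":[0,0,3],"twist":0,"claw":-1},{"xyz":[0,0,4],"twist":0,"claw":-1},{"xyz":[0,0,5],"twist":0,"claw":-1},{"xyz":[0,0,6],"twist":0,"claw":-1},{"xyz":[0,0,7],"twist":0,"claw":-1},{"xyz":[0,0,8],"twist":0,"claw":-1},{"xyz":[0,0,9],"twist":0,"claw":-1},{"xyz":[0,0,10],"twist":0,"claw":-1}]'
python3 -m crank '[{"xyz":[0,0,1],"twist":0,"claw":-1},{"xyz":[0,0,2],"twist":0,"claw":-1},{"xyz":[0,0,3],"twist":0,"claw":-1},{"xyz":[0,0,4],"twist":0,"claw":-1},{"xyz":[0,0,5],"twist":0,"claw":-1},{"xyz":[0,0,6],"twist":0,"claw":-1},{"xyz":[0,0,7],"twist":0,"claw":-1},{"xyz":[0,0,8],"twist":0,"claw":-1},{"xyz":[0,0,9],"twist":0,"claw":-1},{"xyz":[0,0,10],"twist":0,"claw":-1}]'
python3 - <<'E'
from rig import imaging,finder
import numpy as np, cv2
a=imaging.grab_frame("side")[120:320,300:500];b=imaging.grab_frame("wrist")
print([np.round(d["location"],3) for d in finder.mark_of("round_bin","side")[:1]])
cv2.imwrite("pics/cmp3.png",np.hstack([cv2.resize(a,(400,400)),cv2.resize(b,(400,400))])[...,::-1])
E
```

```text
time_s: 6.35
tcp_pos: [0.5151, -0.2697, 0.051]
tool_rot: [[0.954, 0.299, -0.0], [0.299, -0.954, -0.0], [-0.0, 0.0, -1.0]]
wrist_force: [-3.9, 0.9, 5.3]
finger_gap: -0.001
grip_force: 3.0
time_s: 7.35
tcp_pos: [0.515, -0.2697, 0.0405]
tool_rot: [[0.954, 0.298, -0.001], [0.298, -0.954, -0.0], [-0.001, 0.0, -1.0]]
wrist_force: [-4.2, -0.3, 5.2]
finger_gap: 0.002
grip_force: 2.5
[array([ 0.663, -0.223, -0.001])]
```

View pics/cmp3.png

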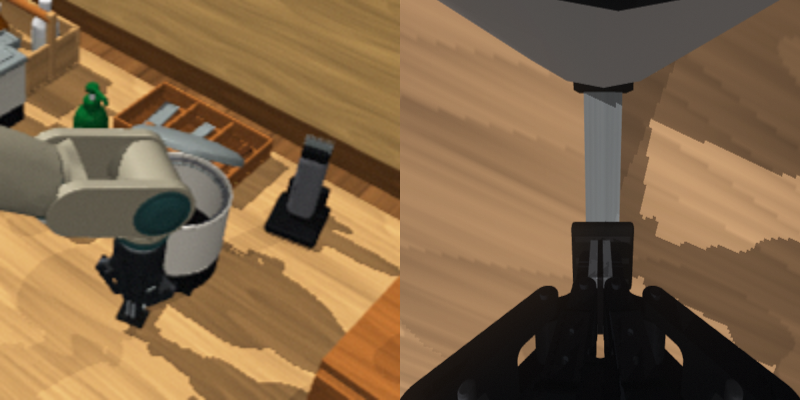

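The lid is about half open at (190,150) in the left half. The tread is under the fingertip and the bin has not moved. Pressing on towards the stop.

```bash
python3 -m crank '[{"xyz":[0,0,1],"twist":0,"claw":-1},{"xyz":[0,0,2],"twist":0,"claw":-1},{"xyz":[0,0,3],"twist":0,"claw":-1},{"xyz":[0,0,4],"twist":0,"claw":-1},{"xyz":[0,0,5],"twist":0,"claw":-1},{"xyz":[0,0,6],"twist":0,"claw":-1},{"xyz":[0,0,7],"twist":0,"claw":-1},{"xyz":[0,0,8],"twist":0,"claw":-1},{"xyz":[0,0,9],"twist":0,"claw":-1},{"xyz":[0,0,10],"twist":0,"claw":-1}]'
python3 -m crank '[{"xyz":[0,0,0.5],"twist":0,"claw":-1},{"xyz":[0,0,1],"twist":0,"claw":-1},{"xyz":[0,0,1],"twist":0,"claw":-1}]'
python3 -m crank '[{"xyz":[0,0,0.5],"twist":0,"claw":-1},{"xyz":[0,0,0.5],"twist":0,"claw":-1}]'
```

```text
time_s: 8.5
tcp_pos: [0.5157, -0.2696, 0.0307]
tool_rot: [[0.954, 0.299, 0.001], [0.299, -0.954, -0.0], [0.001, 0.0, -1.0]]
wrist_force: [-2.8, 0.8, 7.6]
finger_gap: 0.001
grip_force: 4.4
time_s: 8.8
tcp_pos: [0.5157, -0.2696, 0.0305]
tool_rot: [[0.954, 0.299, 0.001], [0.299, -0.954, -0.0], [0.001, 0.001, -1.0]]
wrist_force: [-4.0, 1.3, 9.1]
finger_gap: 0.003
grip_force: 5.2
time_s: 9.0
tcp_pos: [0.5157, -0.2696, 0.0304]
tool_rot: [[0.954, 0.299, 0.001], [0.299, -0.954, -0.0], [0.001, 0.001, -1.0]]
wrist_force: [-4.8, 1.3, 11.7]
finger_gap: 0.002
grip_force: 6.5
```

The TCP has stopped at 0.0304 while the force rises, so the stop is on the bench. I'll add a little margin and hold.

```bash
python3 -m crank '[{"xyz":[0,0,0.5],"twist":0,"claw":-1},{"xyz":[0,0,1],"twist":0,"claw":-1},{"xyz":[0,0,1],"twist":0,"claw":-1},{"xyz":[0,0,1],"twist":0,"claw":-1},{"xyz":[0,0,1],"twist":0,"claw":-1},{"xyz":[0,0,1],"twist":0,"claw":-1},{"xyz":[0,0,1],"twist":0,"claw":-1},{"xyz":[0,0,1],"twist":0,"claw":-1},{"xyz":[0,0,1],"twist":0,"claw":-1},{"xyz":[0,0,1],"twist":0,"claw":-1}]'
python3 - <<'E'
from rig import imaging,finder
import numpy as np, cv2
a=imaging.grab_frame("side")[120:320,300:500];b=imaging.grab_frame("wrist")
print([np.round(d["location"],3) for d in finder.mark_of("round_bin","side")[:1]])
cv2.imwrite("pics/cmp4.png",np.hstack([cv2.resize(a,(400,400)),cv2.resize(b,(400,400))])[...,::-1])
E
```

```text
time_s: 10.0
tcp_pos: [0.5158, -0.2697, 0.0302]
tool_rot: [[0.954, 0.299, 0.001], [0.299, -0.954, -0.0], [0.001, 0.001, -1.0]]
wrist_force: [-7.3, 3.1, 17.8]
finger_gap: -0.002
grip_force: 9.2
[array([ 0.664, -0.224, -0.001])]
```

View pics/cmp4.png

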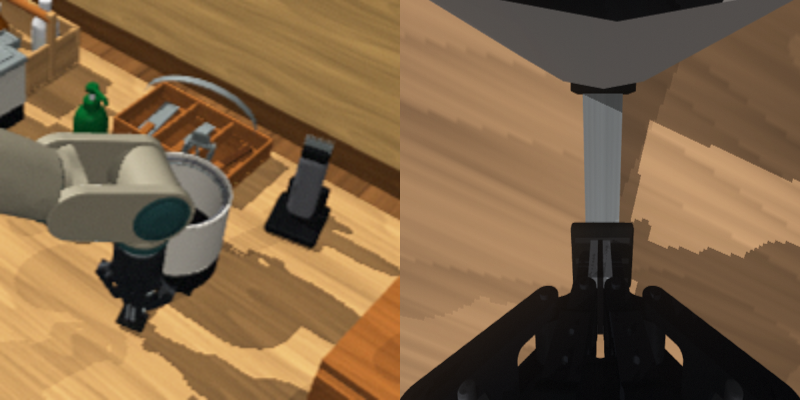

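The lid stands wide open at (210,90), edge-on at the back. I'll hold it for about 4 s more, then let up at about 8 mm/s.

```bash
for i in 1 2 3 4; do python3 -m crank '[{"xyz":[0,0,0],"twist":0,"claw":-1},{"xyz":[0,0,0],"twist":0,"claw":-1},{"xyz":[0,0,0],"twist":0,"claw":-1},{"xyz":[0,0,0],"twist":0,"claw":-1},{"xyz":[0,0,0],"twist":0,"claw":-1},{"xyz":[0,0,0],"twist":0,"claw":-1},{"xyz":[0,0,0],"twist":0,"claw":-1},{"xyz":[0,0,0],"twist":0,"claw":-1},{"xyz":[0,0,0],"twist":0,"claw":-1},{"xyz":[0,0,0],"twist":0,"claw":-1}]' | egrep "time|tcp|force"; done
python3 -m crank '[{"xyz":[0,0,-0.5],"twist":0,"claw":-1},{"xyz":[0,0,-1],"twist":0,"claw":-1},{"xyz":[0,0,-1.5],"twist":0,"claw":-1},{"xyz":[0,0,-2],"twist":0,"claw":-1},{"xyz":[0,0,-2.5],"twist":0,"claw":-1},{"xyz":[0,0,-3],"twist":0,"claw":-1},{"xyz":[0,0,-3.5],"twist":0,"claw":-1},{"xyz":[0,0,-4],"twist":0,"claw":-1},{"xyz":[0,0,-4.5],"twist":0,"claw":-1},{"xyz":[0,0,-5],"twist":0,"claw":-1}]'
```

```text
time_s: 11.15
tcp_pos: [0.5158, -0.2697, 0.0302]
wrist_force: [-7.8, 2.3, 18.3]
grip_force: 9.2
time_s: 12.15
tcp_pos: [0.5158, -0.2697, 0.0302]
wrist_force: [-8.0, 3.8, 17.4]
grip_force: 9.2
time_s: 13.15
tcp_pos: [0.5158, -0.2697, 0.0302]
wrist_force: [-8.0, 2.8, 16.4]
grip_force: 9.2
time_s: 14.15
tcp_pos: [0.5158, -0.2697, 0.0302]
wrist_force: [-7.0, 2.9, 18.2]
grip_force: 9.2
time_s: 15.15
tcp_pos: [0.5153, -0.2694, 0.0326]
tool_rot: [[0.954, 0.299, -0.0], [0.299, -0.954, 0.0], [-0.0, -0.0, -1.0]]
wrist_force: [0.2, -0.8, 1.6]
finger_gap: -0.001
grip_force: 0.8
```

Still in contact (1.6 N). Continuing up slowly.

```bash
python3 -m crank '[{"xyz":[0,0,-0.6],"twist":0,"claw":-1},{"xyz":[0,0,-1.2],"twist":0,"claw":-1},{"xyz":[0,0,-1.8],"twist":0,"claw":-1},{"xyz":[0,0,-2.4],"twist":0,"claw":-1},{"xyz":[0,0,-3],"twist":0,"claw":-1},{"xyz":[0,0,-3.6],"twist":0,"claw":-1},{"xyz":[0,0,-4.2],"twist":0,"claw":-1},{"xyz":[0,0,-4.8],"twist":0,"claw":-1},{"xyz":[0,0,-5.4],"twist":0,"claw":-1},{"xyz":[0,0,-6],"twist":0,"claw":-1}]'
python3 -m crank '[{"xyz":[0,0,-0.7],"twist":0,"claw":-1},{"xyz":[0,0,-1.4],"twist":0,"claw":-1},{"xyz":[0,0,-2.1],"twist":0,"claw":-1},{"xyz":[0,0,-2.8],"twist":0,"claw":-1},{"xyz":[0,0,-3.5],"twist":0,"claw":-1},{"xyz":[0,0,-4.2],"twist":0,"claw":-1},{"xyz":[0,0,-4.9],"twist":0,"claw":-1},{"xyz":[0,0,-5.6],"twist":0,"claw":-1},{"xyz":[0,0,-6.3],"twist":0,"claw":-1},{"xyz":[0,0,-7],"twist":0,"claw":-1}]'
```

```text
time_s: 16.15
tcp_pos: [0.5151, -0.2695, 0.0388]
tool_rot: [[0.954, 0.299, -0.0], [0.299, -0.954, 0.0], [-0.0, -0.0, -1.0]]
wrist_force: [-1.7, -1.3, 2.5]
finger_gap: 0.001
grip_force: 1.7
time_s: 17.15
tcp_pos: [0.5153, -0.2695, 0.0459]
tool_rot: [[0.954, 0.299, 0.0], [0.299, -0.954, 0.0], [0.0, -0.0, -1.0]]
wrist_force: [-4.3, -0.9, 4.5]
finger_gap: 0.002
grip_force: 2.3
```

Contact is holding at 4.5 N. The last 8 mm goes slower.

```bash
python3 -m crank '[{"xyz":[0,0,-0.5],"twist":0,"claw":-1},{"xyz":[0,0,-1],"twist":0,"claw":-1},{"xyz":[0,0,-1.5],"twist":0,"claw":-1},{"xyz":[0,0,-2],"twist":0,"claw":-1},{"xyz":[0,0,-2.5],"twist":0,"claw":-1},{"xyz":[0,0,-3],"twist":0,"claw":-1},{"xyz":[0,0,-3.5],"twist":0,"claw":-1},{"xyz":[0,0,-4],"twist":0,"claw":-1},{"xyz":[0,0,-4.5],"twist":0,"claw":-1},{"xyz":[0,0,-5],"twist":0,"claw":-1}]'
python3 -m crank '[{"xyz":[0,0,-0.4],"twist":0,"claw":-1},{"xyz":[0,0,-0.8],"twist":0,"claw":-1},{"xyz":[0,0,-1.2],"twist":0,"claw":-1},{"xyz":[0,0,-1.6],"twist":0,"claw":-1},{"xyz":[0,0,-2],"twist":0,"claw":-1},{"xyz":[0,0,-2.4],"twist":0,"claw":-1},{"xyz":[0,0,-2.8],"twist":0,"claw":-1},{"xyz":[0,0,-3.2],"twist":0,"claw":-1},{"xyz":[0,0,-3.6],"twist":0,"claw":-1},{"xyz":[0,0,-4],"twist":0,"claw":-1}]'
```

```text
time_s: 18.15
tcp_pos: [0.5154, -0.2695, 0.0509]
tool_rot: [[0.954, 0.299, 0.0], [0.299, -0.954, 0.0], [0.0, 0.0, -1.0]]
wrist_force: [-1.2, 0.6, 5.1]
finger_gap: 0.003
grip_force: 2.4
time_s: 19.15
tcp_pos: [0.5148, -0.2695, 0.0541]
tool_rot: [[0.954, 0.299, -0.001], [0.299, -0.954, 0.0], [-0.001, -0.001, -1.0]]
wrist_force: [0.0, 0.1, -0.0]
finger_gap: 0.0
grip_force: 0.0
```

The force fell to zero at 0.054, the rest height, so the lid is shut. Retreating straight up and checking.

```bash
python3 -m crank '[{"xyz":[0,0,-1],"twist":0,"claw":-1},{"xyz":[0,0,-3],"twist":0,"claw":-1},{"xyz":[0,0,-8],"twist":0,"claw":-1},{"xyz":[0,0,-18],"twist":0,"claw":-1},{"xyz":[0,0,-33],"twist":0,"claw":-1},{"xyz":[0,0,-53],"twist":0,"claw":-1},{"xyz":[0,0,-73],"twist":0,"claw":-1},{"xyz":[0,0,-93],"twist":0,"claw":-1},{"xyz":[0,0,-110],"twist":0,"claw":-1},{"xyz":[0,0,-120],"twist":0,"claw":-1}]'
python3 -m crank '[{"xyz":[-15,0,0],"twist":0,"claw":-1},{"xyz":[-40,0,0],"twist":0,"claw":-1},{"xyz":[-60,0,0],"twist":0,"claw":-1},{"xyz":[-70,0,0],"twist":0,"claw":-1},{"xyz":[-70,0,0],"twist":0,"claw":-1},{"xyz":[-70,0,0],"twist":0,"claw":-1}]'
python3 - <<'E'
from rig import imaging,finder
import numpy as np, cv2
a=imaging.grab_frame("side")[80:320,230:470]
for t in ["round_bin","round_bin_press","square_bin","round_bin_cover"]: print(t,[np.round(d["location"],3) for d in finder.mark_of(t,"side")[:1]])
b=imaging.grab_frame("wrist")
cv2.imwrite("pics/cmp5.png",np.hstack([cv2.resize(a,(400,400)),cv2.resize(b,(400,400))])[...,::-1])
E
```

```text
time_s: 20.15
tcp_pos: [0.5159, -0.2699, 0.1781]
tool_rot: [[0.954, 0.299, 0.003], [0.299, -0.954, -0.002], [0.003, 0.003, -1.0]]
wrist_force: [0.4, -0.4, 0.0]
finger_gap: 0.002
grip_force: 0.0
time_s: 20.75
tcp_pos: [0.4489, -0.2903, 0.1751]
tool_rot: [[0.954, 0.299, 0.001], [0.299, -0.954, -0.0], [0.001, 0.0, -1.0]]
wrist_force: [1.0, 1.0, 0.8]
finger_gap: -0.002
grip_force: 0.0
round_bin [array([ 0.663, -0.223, -0.002])]
round_bin_press [array([ 0.514, -0.269,  0.041])]
square_bin [array([ 0.683,  0.276, -0.002])]
round_bin_cover [array([ 0.664, -0.224,  0.161])]
```

View pics/cmp5.png

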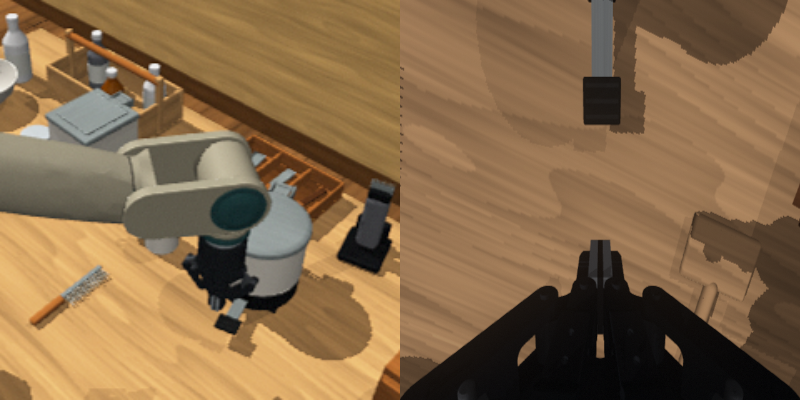

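The lid is shut at (275,225), the tread is back at rest at (228,323), and the square bin is closed at (93,120). Nothing has moved and the arm is clear.

```bash
python3 -c "from rig import ctrl; print(ctrl.job_done())"
```

```text
the job is handed in; nothing more can be done
None
```

I pressed the round bin's lever right down and held it about 5 s with the lid wide open, then let it up slowly under the finger; the bin is shut, nothing else appears to have moved, and the job is handed in at about 21 s.

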